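Set and lock the washer batch counter

TASK

Set the batch counter on the bench for the next lot of washers: with a fingertip, flick its lobed wheel clockwise (seen from above), click by click, until the one long lobe rests at the fixed steel pointer, without running past it. Then, with the wheel set, push the small lock slide all the way in towards the wheel. Work by touch only: grip and lift nothing, leave the wrench, jar, headlamp and carabiner where they lie, and finish clear of everything.

Things in the scene. Friction and masses are not known exactly. Their poses are not given: they have to be found in the camera images.
- counter: Batch counter: grey flat steel case fixed to the bench, 36 mm high. Origin on the bench straight under the wheel's axis, z up; the case reaches from -85 to +85 mm in its x, -120 to +80 mm in its y. The steel pointer stands on its +x side, the lock slide on its -y side. Place and yaw (within 0.4 rad) vary.
- wheel (a joint): Angle (rad) of the wheel lying flat on the counter; grows clockwise seen from above. 0 = long lobe at the pointer. Starts 1 to 4 clicks short (about -1.05, -2.09, -3.14 or -4.19). Spring clicks every 60 degrees (1.047 rad): 2 to 3 N at a lobe's end turns it; past half way (30 degrees) it snaps on to the next click (within 0.05 rad) in about 0.6 s, without coasting.
- hub (a point): Centre of the upper face of the black plastic wheel, on its upright axis, 60 mm above the bench. Hub of 24 mm radius with six radial lobes, 9 mm wide, upright sides, round ends: five reach 50 mm from the axis, one 66 mm. Wheel fills heights 40 to 60 mm. At rest lobes lie at 0, 60, 120, 180, 240 and 300 degrees from the counter's x axis.
- long_tip (a point): Outer end of the long lobe, at its upper face, 66 mm from the axis; its x axis points outward along the lobe.
- pointer (a point): Tip of the fixed steel pointer, an upright square post 12 mm wide and 22 mm high with one edge towards the wheel, 70.5 mm from the axis on the counter's +x side; its top is 58 mm above the bench.
- lock (a joint): Travel (m) of the aluminium lock slide: 0 = out (start), 0.026 = fully in, against its stop. It slides along the counter's +y, towards the wheel, against about 1.5 N of friction and stays where it is left.
- lock_push (a point): Top edge of the outer face (to the counter's -y) of the lock slide's upright aluminium tab: the face to push. Tab 30 mm wide (x), 10 thick (y), top 61 mm above the bench, 25 above the case. Face 97 mm from the wheel's axis at the start, 71 fully in. A nose 12 mm wide, 10 high reaches 19 mm ahead of the tab, when in between two lobes.
- wrench: Bystander: chrome steel wrench, 170 mm long, lying flat along its x, on the +y side of the counter.
- jar: Bystander: glass jar of washers with a steel lid, 60 mm in diameter, 84 mm high, beyond the counter on its +x side. Origin under its centre.
- headlamp: Bystander: black plastic headlamp, about 55 x 72 x 37 mm, on the counter's -x side. Origin under its centre.
- carabiner: Bystander: aluminium carabiner, about 100 x 50 x 10 mm, lying flat on the counter's -x side towards -y.

How it is judged:
By the outcome, as a careful person would: the job done as asked, in the order asked, and still so for the second after the job is handed in, with the robot touching nothing.
It also fails if it takes over 54 s, if anything falls off the work surface, if the arm or the gripper's body presses on something with over 40 N, if the wrist force passes 120 N, or if a joint passes its speed limit or range.

ROBOT

A 6-joint arm with a two-finger parallel gripper is mounted at the origin on the work surface. World frame = base frame: x ahead of the robot, y to its left, z up, the work surface at z = 0. Lengths are in m, angles in degrees, forces in N, time in s.
With the tool pointing down it reaches from about 0.35 to 0.725 m from the base axis. Payload 6 kg.
Tool frame: the origin (TCP) lies between the finger pads; the fingertips stand 14 mm ahead of it and the grasp point (between the pads) lies 5 mm behind it; z points along the fingers, y is the line along which they close (so a half turn about z gives the same grasp; the last joint's range is limited). The gripper opens to 85 mm and grips with 20 to 120 N. Pads are 22 mm wide; open, the fingers measure 114 mm over their backs; the gripper's body (76 mm by 85 mm) begins 54 mm behind the grasp point. The pads swing forward as they close: fully open they stand 13 mm farther back than shut.
Start: joints at [85.525, 2.303, 4.859, 0, -92.561, -19.12], TCP at [0.24, 0.55, 0.245] pointing down, gripper open.
Joint ranges: [-146.85, 146.85], [-73.84, 115.35], [-62.03, 85.46], [-188.31, 113.3], [-161.28, -10.13], [-171.36, 171.36]. Speed limits (degrees/s): [147.25, 147.25, 172.46, 180, 180, 180].

INTERFACE

Orientations are given as [roll, pitch, yaw] about the fixed x, y, z axes, in that order (R = Rz(yaw) Ry(pitch) Rx(roll)).
In Python, from rig import * gives the robot as it stands.
- The arm moves only by the shell command python3 -m crank 'ROWS' [FORCE]. ROWS is JSON, a list of rows, each an object of numbers: "ax", "ay", "az": the turn, a rotation vector about the tool's x, y, z in degrees; "x", "y", "z": the shift along the tool's x, y, z in cm; "hand": the opening in per cent of the stroke, from 0 (shut) to 100 (fully open). In form: [{"ax": .., "ay": .., "az": .., "x": .., "y": .., "z": .., "hand": ..}, ...]. A call has 1 to 8 rows; each row shifts and turns the commanded pose from where the row before left it, along the tool's axes as they then stand; what a row does not reach is not made up. A row lasts 1/8 s, in which the tool goes at most 62.5 mm and 10.7 degrees, less where a joint would pass 70% of its speed; a pose out of reach is approached as far as the arm can. A call with a gripper value outside its range is refused whole. The fingers move at their own pace and stop on an object; FORCE is the grip in N (left out, the last holds). Time passes only in rows, so rows that do not move let the fingers close. It gives the time, the measured TCP pose, the force, the opening and the grip force at its end, in the units of the state.
- get_obs(): the state, without advancing time (a new reading comes with each control period).
- camera(name): name is "side" or "top" or "wrist"; returns a dict with "pixels" (400x640x3 uint8, red, green, blue), "fx", "fy", "cx", "cy" (pixels), "world_from_camera" (4x4, takes a point from camera to world coordinates). Camera axes: x right, y up, looking along -z (the intrinsics and any distortion apply to the point x, -y, -z); pixel columns grow to the right and rows downward; lengths in m; the calibration is good to about 2 mm. A picture is of the moment at which its call begins. There is no depth.
- finish_job(): hands the job in; it is judged then, once.
The state is a dict: "clock": time; "joint_pos": joint angles; "qvel": joint speeds; "effort": joint torques, N m; "position": TCP position; "tool_rot": TCP orientation; "force": force on the tool from outside, world axes, zero at the start; "moment": the same for the moment, N m; "opening": finger opening in m; "grasp_force": force on a finger pad.
Only numpy, scipy, OpenCV 4.12 (cv2) and the standard library are available. Lean on these libraries where they do the work, as an engineer would, in place of code of your own. Each camera call takes 0.05 s, during which the arm holds its last target. There are 200 camera calls.

## Working session

There is one attempt and no reset: what is moved stays moved. The work goes in short steps, Python scripts to look and compute and a shell command to move; the robot and the scene stay as the last step left them, time stands still between calls to the robot, and variables do not carry over. Pictures are saved under pics/ and viewed, at most 10 in all, crops included, and the job is handed in when it is done.

```bash
mkdir -p pics; ls
python3 - <<'E'
from rig import *
import cv2
for n in ("top","side"):
    c=camera(n); cv2.imwrite(f"pics/{n}0.png",c["pixels"][:,:,::-1])
    print(n,c["fx"],c["fy"],c["cx"],c["cy"],c["world_from_camera"],[k for k in c if k!="pixels"])
print(get_obs())
E
```

```text
pics
top 382.9746588715404 382.9746588715404 322.8591340955323 205.72056131914502 [[ 0.00882912  0.98640269 -0.16410907  0.44682882]
 [-0.99991151  0.01034207  0.00836703  0.02930043]
 [ 0.00995049  0.16402067  0.98640671  0.75117848]
 [ 0.          0.          0.          1.        ]] ['fx', 'fy', 'cx', 'cy', 'world_from_camera']
side 483.17371532406133 483.17371532406133 314.6742793903261 197.2594212610782 [[ 0.89468887  0.21617262 -0.39089796  0.26321543]
 [-0.44668604  0.43659073 -0.78093541 -0.56589801]
 [ 0.00184557  0.87330288  0.48717416  0.45850221]
 [ 0.          0.          0.          1.        ]] ['fx', 'fy', 'cx', 'cy', 'world_from_camera']
{'clock': 0.1, 'joint_pos': array([ 8.55258426e+01,  2.33712385e+00,  4.80749255e+00, -2.34071787e-02,
       -9.25625366e+01, -1.91187811e+01]), 'qvel': array([ 0.09906709, -0.1507672 ,  0.168584  ,  0.10829554,  0.03228264,
       -0.00352009]), 'effort': array([-5.49663077e-03, -3.69344079e+01,  3.48282695e+01,  6.95166886e+00,
       -4.61953226e-03,  2.22516277e-06]), 'position': array([0.23997085, 0.54961816, 0.24435445]), 'tool_rot': array([ 1.79905257e+02, -8.09191814e-03, -2.35919040e+01]), 'force': array([-1.23394749, -0.3578736 , -0.40496493]), 'moment': array([0.03804202, 0.06620561, 0.01492063]), 'grasp_force': 0.0, 'opening': 0.08543438876017148}
```

View pics/top0.png

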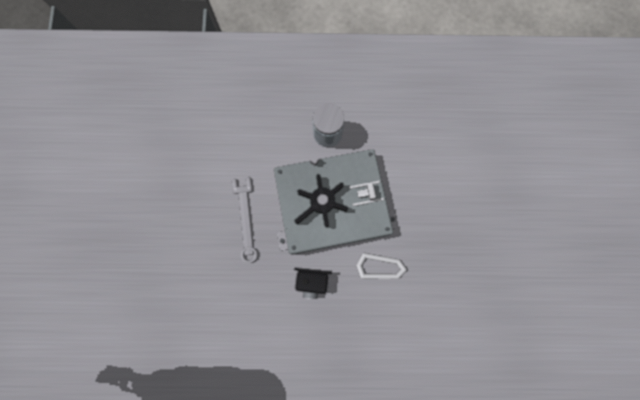

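View pics/side0.png

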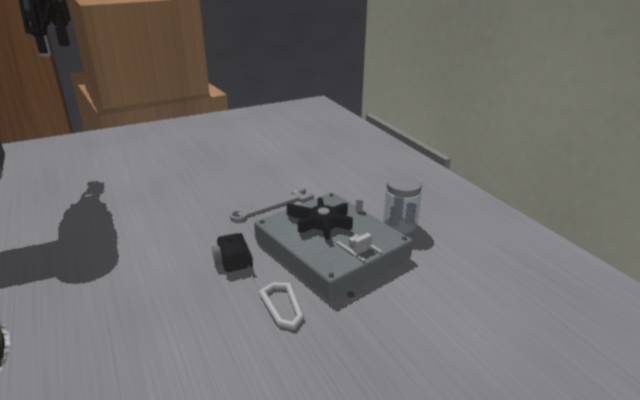

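The top view shows the hub at about (323,200), the pointer at (317,161) and the lock tab at (370,192). The long lobe's tip is at about (297,221), roughly +120° from the counter's x, so it needs 2 clicks. The side view agrees, with the jar beyond the pointer.

```bash
cat > h.py <<'E'
from rig import *
import numpy as np, cv2
def ray(c,u,v,z):
    d=np.array([(u-c["cx"])/c["fx"],-(v-c["cy"])/c["fy"],-1.]); T=c["world_from_camera"]
    d=T[:3,:3]@d; o=T[:3,3]; return o+d*(z-o[2])/d[2]
def proj(c,p):
    T=c["world_from_camera"]; q=T[:3,:3].T@(np.array(p)-T[:3,3])
    return c["cx"]+c["fx"]*q[0]/-q[2], c["cy"]-c["fy"]*q[1]/-q[2]
E
python3 - <<'E'
from h import *
c=camera("top"); im=c["pixels"]
g=cv2.cvtColor(im,cv2.COLOR_RGB2GRAY)
hub=ray(c,323,200,.06); 
# case top outline
roi=np.zeros_like(g); roi[145:256,268:400]=1
hsv=cv2.cvtColor(im,cv2.COLOR_RGB2HSV)
print(im[180,290],im[180,260],im[230,350])
b=im.astype(int); m=((b[:,:,1]-b[:,:,0]>4)&(roi>0)).astype(np.uint8)
m=cv2.morphologyEx(m,cv2.MORPH_OPEN,np.ones((5,5)))
k=max(cv2.findContours(m,0,2)[0],key=cv2.contourArea)
box=cv2.boxPoints(cv2.minAreaRect(k)); P=np.array([ray(c,*p,.036) for p in box]); print(box,P)
for i in range(4):
    d=P[i]-P[i-1]; print(np.linalg.norm(d),np.degrees(np.arctan2(d[1],d[0])))
dm=((g<45)&(roi>0)).astype(np.uint8)
n,l,s,ce=cv2.connectedComponentsWithStats(dm); print(s,ce)
for n,u,v,z in (("hub",323,200,.06),("ptr",317,161,.058),("tip",297,221,.06),("lock",375,192,.061)): print(n,ray(c,u,v,z))
z=im[140:260,260:410]; cv2.imwrite("pics/top1.png",cv2.resize(z[:,:,::-1],None,fx=5,fy=5,interpolation=cv2.INTER_CUBIC))
E
```

```text
[126 132 134] [155 155 160] [131 137 141]
[[273.23535 168.22397]
 [375.6405  148.53067]
 [391.95294 233.3552 ]
 [289.5478  253.0485 ]] [[ 0.63786648  0.11925275  0.036     ]
 [ 0.67959687 -0.07838483  0.036     ]
 [ 0.51467231 -0.10671694  0.036     ]
 [ 0.47624516  0.08418959  0.036     ]]
0.16538099997828493 12.240427372421907
0.2019951381441319 -78.07734538896872
0.16734043059612072 -170.25239883803854
0.19473559057338954 101.38086010689973
[[     0      0    640    400 255353]
 [   296    175     51     51    647]] [[319.49508719 199.49449977]
 [321.438949   201.67078825]]
hub [0.57245958 0.02327317 0.06      ]
ptr [0.64685464 0.03513178 0.058     ]
tip [0.53319542 0.07015818 0.06      ]
lock [ 0.58825849 -0.07229161  0.061     ]
```

View pics/top1.png

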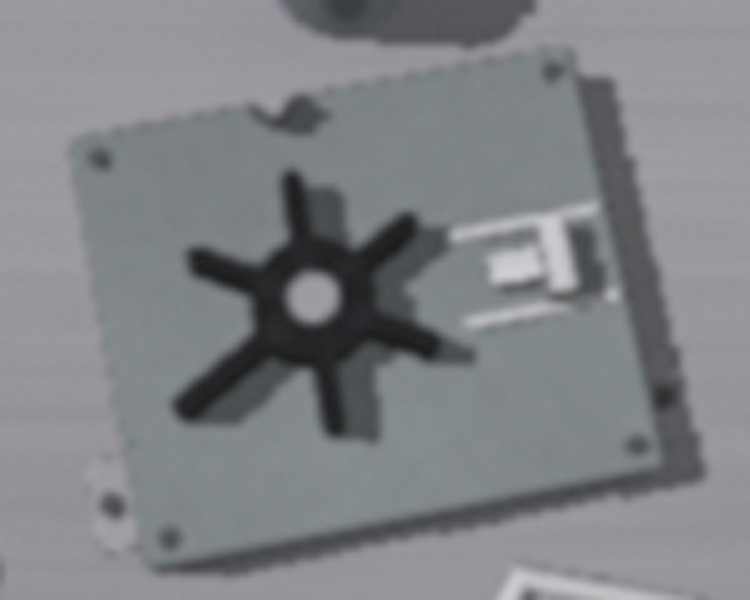

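The enlargement shows the hub at (322.6,199.4), the long tip at (295.6,222) and the 0° lobe end at (318.6,174.4). The tab's outer face runs from (375,184) to (375.5,198). The case corners are also clear, so I'll fit the frame to them.

Run:
```python
from h import *
c=camera("top")
pts=np.array([(70,143),(572,45),(660,465),(150,568)])/5+[260,140]
L=np.array([(85,80),(85,-120),(-85,-120),(-85,80)])/1e3
W=np.array([ray(c,*p,.036)[:2] for p in pts])
L=np.vstack([L,[0,0],[66*np.cos(2.0944)/1e3,66*np.sin(2.0944)/1e3],[.05,0]])
W=np.vstack([W,ray(c,322.6,199.4,.06)[:2],ray(c,295.6,222,.06)[:2],ray(c,318.6,174.4,.06)[:2]])
lc,wc=L.mean(0),W.mean(0); U,S,V=np.linalg.svd((L-lc).T@(W-wc)); R=(U@V).T; t=wc-R@lc
yaw=np.arctan2(R[1,0],R[0,0]); print("yaw",np.degrees(yaw),"org",t, "res mm",np.round((W-(L@R.T+t))*1e3,1))
np.save("fr.npy",[t[0],t[1],yaw])
for n,p in dict(a=(.062,150),b=(.062,145),e=(.062,98),f=(.062,85),g=(.062,37),).items():
    q=np.array([np.cos(np.radians(p[1])),np.sin(np.radians(p[1]))])*p[0]; print(n,R@q+t)
for y in(-.135,-.097,-.071): print("lock",y,R@[0,y]+t)
```

```text
yaw 11.567899687334982 org [0.57294788 0.02368863] res mm [[-3.  -1.3]
 [-1.7  0.9]
 [ 1.6  4.1]
 [ 1.6 -1.7]
 [ 0.6  0.3]
 [ 2.2 -0.4]
 [-1.3 -1.9]]
a [0.51412854 0.04329182]
b [0.5160609  0.04834367]
e [0.55218261 0.08210783]
f [0.56585628 0.08528172]
g [0.61397527 0.07017253]
lock -0.135 [ 0.60001931 -0.10856922]
lock -0.097 [ 0.5923992  -0.07134109]
lock -0.071 [ 0.58718545 -0.0458692 ]
```

```bash
python3 -m crank '[{"x":4.4,"y":3.5,"hand":0},{"x":4.4,"y":3.5,"hand":0},{"x":4.4,"y":3.5,"hand":0},{"x":4.4,"y":3.5,"hand":0},{"x":4.4,"y":3.5,"hand":0},{"x":4.4,"y":3.5,"hand":0},{"x":4.4,"y":3.5,"hand":0},{"x":4.4,"y":3.5,"hand":0}]' 30
python3 -m crank '[{"az":9,"hand":0},{"az":9,"hand":0},{"az":9,"hand":0},{"az":9,"hand":0},{"az":9,"hand":0},{"z":4,"hand":0},{"z":4,"hand":0},{"hand":0}]'
cat >> h.py <<'E'
f=np.load("fr.npy")
def rel():
    """TCP in counter frame (mm), polar, tool-x direction in counter frame; returns R_tool"""
    o=get_obs(); from scipy.spatial.transform import Rotation as Ro
    p=o["position"]; cy,sy=np.cos(f[2]),np.sin(f[2]); d=p[:2]-f[:2]
    q=np.array([cy*d[0]+sy*d[1],-sy*d[0]+cy*d[1]])*1e3
    R=Ro.from_euler("xyz",o["tool_rot"],degrees=True).as_matrix()
    print("t",o["clock"],"cnt",q.round(1),"r",np.hypot(*q).round(1),"ang",np.degrees(np.arctan2(q[1],q[0])).round(1),"z",(p[2]*1e3).round(1),"rot",o["tool_rot"].round(1),"F",o["force"].round(1),"j6",o["joint_pos"][5].round(0))
    return p,R
def to(xmm,ymm,zmm):
    p,R=rel(); cy,sy=np.cos(f[2]),np.sin(f[2])
    g=np.array([f[0]+(cy*xmm-sy*ymm)/1e3,f[1]+(sy*xmm+cy*ymm)/1e3,zmm/1e3]); print("tool shift cm",(R.T@(g-p)*100).round(2))
E
python3 - <<'E'
from h import *
to(64*np.cos(np.radians(150)),64*np.sin(np.radians(150)),60)
c=camera("side"); cv2.imwrite("pics/s2.png",cv2.resize(c["pixels"][100:320,180:460,::-1],None,fx=2.7,fy=2.7))
c=camera("wrist"); cv2.imwrite("pics/w2.png",c["pixels"][:,:,::-1])
E
```

```text
t 0.2 cnt [-220.7  582.1] r 622.5 ang 110.8 z 244.7 rot [179.9  -0.  -23.6] F [-0.2 -0.2 -0.4] j6 -19.0
tool shift cm [45.18 35.43 18.51]validation failed for argument at $[0]...
validation failed for argument at $[0]...
```

View pics/s2.png

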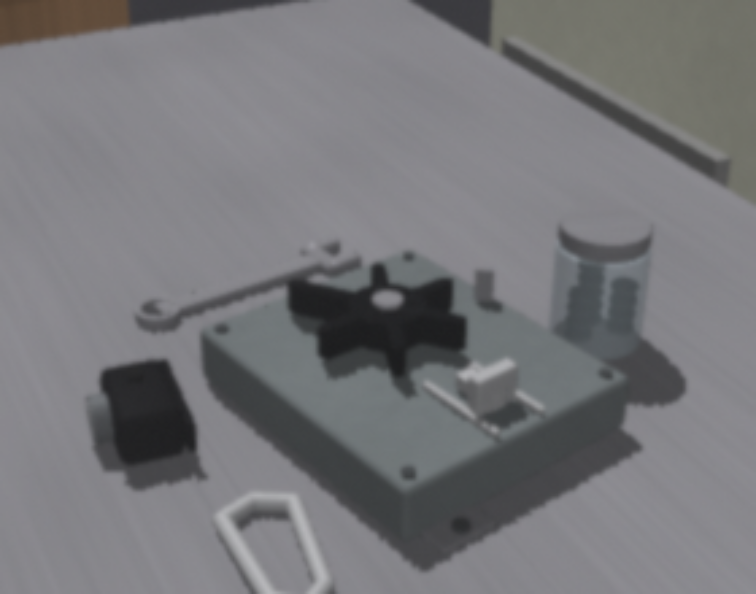

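View pics/w2.png

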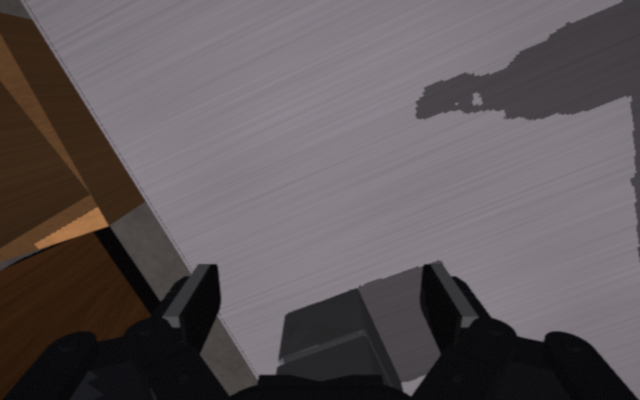

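Both calls were refused, so the arm hasn't moved. The side picture shows the unchanged scene and the wrist picture the open fingers. Each row apparently needs every key.

```bash
python3 -m crank '[{"ax":0,"ay":0,"az":0,"x":4.4,"y":3.5,"z":0,"hand":0},{"ax":0,"ay":0,"az":0,"x":4.4,"y":3.5,"z":0,"hand":0},{"ax":0,"ay":0,"az":0,"x":4.4,"y":3.5,"z":0,"hand":0},{"ax":0,"ay":0,"az":0,"x":4.4,"y":3.5,"z":0,"hand":0},{"ax":0,"ay":0,"az":0,"x":4.4,"y":3.5,"z":0,"hand":0},{"ax":0,"ay":0,"az":0,"x":4.4,"y":3.5,"z":0,"hand":0},{"ax":0,"ay":0,"az":0,"x":4.4,"y":3.5,"z":0,"hand":0},{"ax":0,"ay":0,"az":0,"x":4.4,"y":3.5,"z":0,"hand":0}]' 30 && python3 -m crank '[{"ax":0,"ay":0,"az":9,"x":0,"y":0,"z":0,"hand":0},{"ax":0,"ay":0,"az":9,"x":0,"y":0,"z":0,"hand":0},{"ax":0,"ay":0,"az":9,"x":0,"y":0,"z":0,"hand":0},{"ax":0,"ay":0,"az":9,"x":0,"y":0,"z":0,"hand":0},{"ax":0,"ay":0,"az":9,"x":0,"y":0,"z":0,"hand":0},{"ax":0,"ay":0,"az":0,"x":0,"y":0,"z":4,"hand":0},{"ax":0,"ay":0,"az":0,"x":0,"y":0,"z":4,"hand":0},{"ax":0,"ay":0,"az":0,"x":0,"y":0,"z":0,"hand":0}]'
python3 - <<'E'
from h import *
to(64*np.cos(np.radians(150)),64*np.sin(np.radians(150)),60)
c=camera("side"); cv2.imwrite("pics/s3.png",cv2.resize(c["pixels"][100:320,180:460,::-1],None,fx=2.7,fy=2.7))
E
```

```text
clock: 1.3
position: [0.4511, 0.1507, 0.2456]
tool_rot: [-180.0, -0.0, -23.6]
force: [0.2, 0.5, -1.1]
opening: 0.0004
grasp_force: 0.0
clock: 2.3
position: [0.4492, 0.1515, 0.1624]
tool_rot: [179.7, -0.1, -68.6]
force: [0.1, -0.1, 0.3]
opening: 0.0003
grasp_force: 0.0
t 2.3 cnt [-95.6 150. ] r 177.9 ang 122.5 z 162.4 rot [ 1.797e+02 -1.000e-01 -6.860e+01] F [ 0.1 -0.1  0.3] j6 -22.0
tool shift cm [12.3  -2.01 10.24]
```

View pics/s3.png

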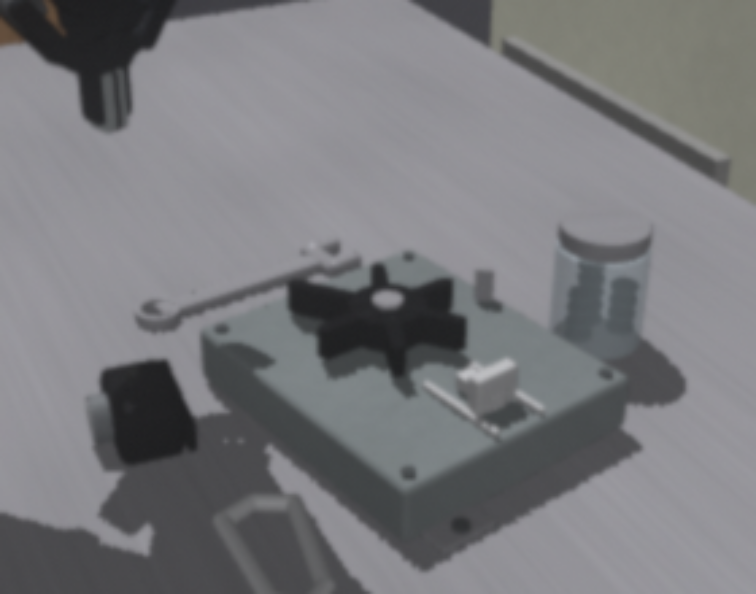

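The side picture shows the shut fingers as a blunt tip about 20 mm across at (107,125), up and to the left, with the wheel unchanged. Next: move above the spot behind the long lobe, then down.

```bash
python3 -m crank '[{"ax":0,"ay":0,"az":0,"x":4.1,"y":-0.7,"z":0,"hand":0},{"ax":0,"ay":0,"az":0,"x":4.1,"y":-0.7,"z":0,"hand":0},{"ax":0,"ay":0,"az":0,"x":4.1,"y":-0.6,"z":0,"hand":0},{"ax":0,"ay":0,"az":0,"x":0,"y":0,"z":0,"hand":0},{"ax":0,"ay":0,"az":0,"x":0,"y":0,"z":4,"hand":0},{"ax":0,"ay":0,"az":0,"x":0,"y":0,"z":3.5,"hand":0},{"ax":0,"ay":0,"az":0,"x":0,"y":0,"z":2.0,"hand":0},{"ax":0,"ay":0,"az":0,"x":0,"y":0,"z":0.7,"hand":0}]'
python3 - <<'E'
from h import *
for a in (130,115,100): to(64*np.cos(np.radians(a)),64*np.sin(np.radians(a)),60)
c=camera("top"); cv2.imwrite("pics/t4.png",cv2.resize(c["pixels"][140:260,250:410,::-1],None,fx=5,fy=5,interpolation=cv2.INTER_CUBIC))
E
```

```text
clock: 3.35
position: [0.5144, 0.0457, 0.0639]
tool_rot: [-180.0, -0.0, -68.6]
force: [0.4, 0.3, 1.3]
opening: 0.0001
grasp_force: 0.0
t 3.35 cnt [-53.   33.3] r 62.5 ang 147.9 z 63.9 rot [-180.    -0.   -68.6] F [0.4 0.3 1.3] j6 -6.0
tool shift cm [-1.35 -1.43  0.39]
t 3.35 cnt [-53.   33.3] r 62.5 ang 147.9 z 63.9 rot [-180.    -0.   -68.6] F [0.4 0.3 1.3] j6 -6.0
tool shift cm [-1.99 -2.98  0.39]
t 3.35 cnt [-53.   33.3] r 62.5 ang 147.9 z 63.9 rot [-180.    -0.   -68.6] F [0.4 0.3 1.3] j6 -6.0
tool shift cm [-2.21 -4.63  0.39]
```

View pics/t4.png

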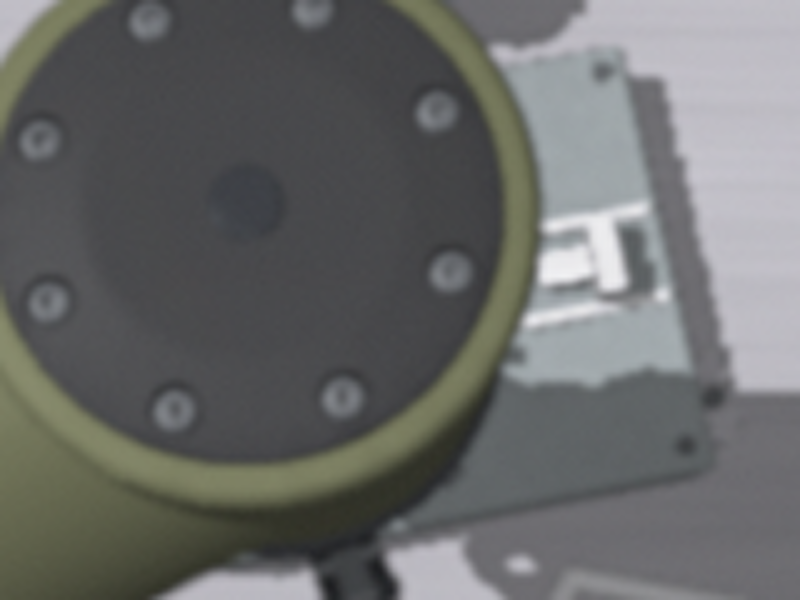

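The top view is blocked by the arm, so forces and the side view will have to do. I'll push the long lobe along the arc.

```bash
python3 -m crank '[{"ax":0,"ay":0,"az":0,"x":-0.65,"y":-0.7,"z":0.2,"hand":0},{"ax":0,"ay":0,"az":0,"x":-0.65,"y":-0.7,"z":0,"hand":0},{"ax":0,"ay":0,"az":0,"x":-0.3,"y":-0.8,"z":0,"hand":0},{"ax":0,"ay":0,"az":0,"x":-0.3,"y":-0.8,"z":0,"hand":0},{"ax":0,"ay":0,"az":0,"x":-0.1,"y":-0.8,"z":0,"hand":0},{"ax":0,"ay":0,"az":0,"x":-0.1,"y":-0.8,"z":0,"hand":0},{"ax":0,"ay":0,"az":0,"x":0,"y":0,"z":0,"hand":0}]'
python3 - <<'E'
from h import *
for a in (90,): to(64*np.cos(np.radians(a)),64*np.sin(np.radians(a)),60)
c=camera("side"); cv2.imwrite("pics/s5.png",cv2.resize(c["pixels"][150:290,240:430,::-1],None,fx=4,fy=4,interpolation=cv2.INTER_CUBIC))
E
```

```text
clock: 4.28
position: [0.5471, 0.0792, 0.0606]
tool_rot: [179.5, -0.1, -68.7]
force: [-10.3, -7.0, 4.2]
opening: -0.0002
grasp_force: 5.6
t 4.275 cnt [-14.2  59.5] r 61.2 ang 103.4 z 60.6 rot [ 1.795e+02 -1.000e-01 -6.870e+01] F [-10.3  -7.    4.2] j6 -8.0
tool shift cm [-0.2  -1.47  0.04]
```

View pics/s5.png

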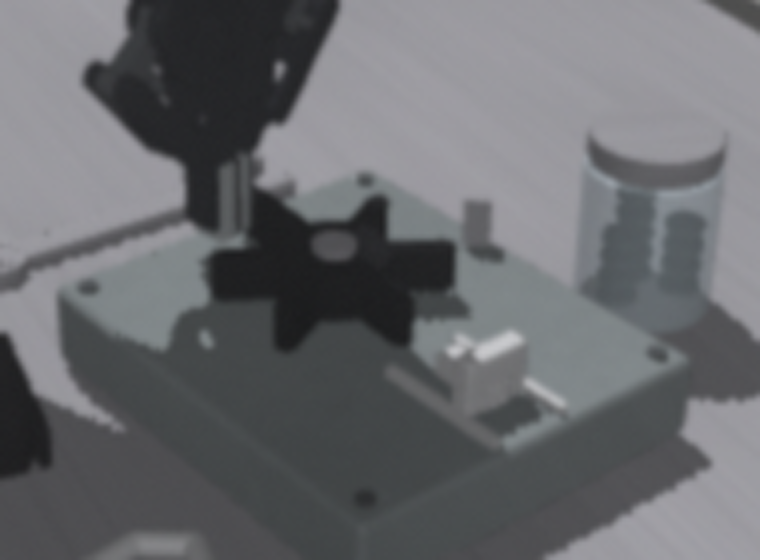

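The picture shows the tip at (220,200) against the long lobe at (265,215), with the wheel partly turned. I'll go a little further.

```bash
python3 -m crank '[{"ax":0,"ay":0,"az":0,"x":0,"y":-0.3,"z":0,"hand":0},{"ax":0,"ay":0,"az":0,"x":0,"y":-0.3,"z":0,"hand":0},{"ax":0,"ay":0,"az":0,"x":0,"y":-0.3,"z":0,"hand":0},{"ax":0,"ay":0,"az":0,"x":0,"y":0,"z":0,"hand":0}]'; python3 -m crank '[{"ax":0,"ay":0,"az":0,"x":0,"y":0,"z":0,"hand":0},{"ax":0,"ay":0,"az":0,"x":0,"y":0,"z":0,"hand":0},{"ax":0,"ay":0,"az":0,"x":0,"y":0,"z":0,"hand":0},{"ax":0,"ay":0,"az":0,"x":0,"y":0,"z":0,"hand":0}]'
python3 - <<'E'
from h import *
rel()
c=camera("side"); cv2.imwrite("pics/s6.png",cv2.resize(c["pixels"][150:290,240:430,::-1],None,fx=4,fy=4,interpolation=cv2.INTER_CUBIC))
E
```

```text
clock: 4.82
position: [0.558, 0.0852, 0.0614]
tool_rot: [-180.0, 0.0, -68.6]
force: [0.2, -0.5, 1.0]
opening: 0.0003
grasp_force: 0.0
clock: 5.32
position: [0.5577, 0.0847, 0.0614]
tool_rot: [-180.0, -0.0, -68.6]
force: [0.8, -0.4, 0.8]
opening: -0.0003
grasp_force: 0.0
t 5.325 cnt [-2.7 62.9] r 62.9 ang 92.5 z 61.4 rot [-180.    -0.   -68.6] F [ 0.8 -0.4  0.8] j6 -8.0
```

View pics/s6.png

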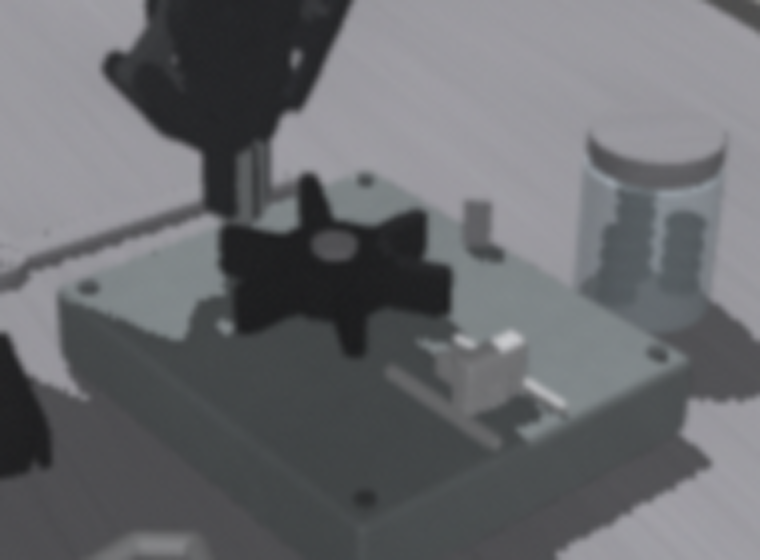

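The wheel snapped on one click: the long lobe now stands at 60° (tip at (310,180)), the finger is unloaded and the slide hasn't moved. Now I'll turn the tool for the second click.

```bash
python3 -m crank '[{"ax":0,"ay":0,"az":10,"x":0,"y":0,"z":0,"hand":0},{"ax":0,"ay":0,"az":10,"x":0,"y":0,"z":0,"hand":0},{"ax":0,"ay":0,"az":10,"x":0,"y":0,"z":0,"hand":0},{"ax":0,"ay":0,"az":10,"x":0,"y":0,"z":0,"hand":0},{"ax":0,"ay":0,"az":10,"x":0,"y":0,"z":0,"hand":0},{"ax":0,"ay":0,"az":10,"x":0,"y":0,"z":0,"hand":0},{"ax":0,"ay":0,"az":0,"x":0,"y":0,"z":0,"hand":0}]'
python3 - <<'E'
from h import *
for a in (70,55,43,32.5): to(63.5*np.cos(np.radians(a)),63.5*np.sin(np.radians(a)),60.5)
E
```

```text
clock: 6.25
position: [0.5577, 0.0847, 0.0613]
tool_rot: [-180.0, 0.0, -128.5]
force: [-0.6, -0.4, -0.0]
opening: -0.0002
grasp_force: 0.0
t 6.25 cnt [-2.7 62.9] r 62.9 ang 92.5 z 61.3 rot [-180.     0.  -128.5] F [-0.6 -0.4 -0. ] j6 -68.0
tool shift cm [-1.67 -1.81  0.08]
t 6.25 cnt [-2.7 62.9] r 62.9 ang 92.5 z 61.3 rot [-180.     0.  -128.5] F [-0.6 -0.4 -0. ] j6 -68.0
tool shift cm [-2.3  -3.34  0.08]
t 6.25 cnt [-2.7 62.9] r 62.9 ang 92.5 z 61.3 rot [-180.     0.  -128.5] F [-0.6 -0.4 -0. ] j6 -68.0
tool shift cm [-2.51 -4.65  0.08]
t 6.25 cnt [-2.7 62.9] r 62.9 ang 92.5 z 61.3 rot [-180.     0.  -128.5] F [-0.6 -0.4 -0. ] j6 -68.0
tool shift cm [-2.47 -5.81  0.08]
```

```bash
python3 -m crank '[{"ax":0,"ay":0,"az":0,"x":-0.8,"y":-0.9,"z":0,"hand":0},{"ax":0,"ay":0,"az":0,"x":-0.8,"y":-0.9,"z":0,"hand":0},{"ax":0,"ay":0,"az":0,"x":-0.35,"y":-0.75,"z":0,"hand":0},{"ax":0,"ay":0,"az":0,"x":-0.3,"y":-0.75,"z":0,"hand":0},{"ax":0,"ay":0,"az":0,"x":-0.1,"y":-0.65,"z":0,"hand":0},{"ax":0,"ay":0,"az":0,"x":-0.1,"y":-0.65,"z":0,"hand":0},{"ax":0,"ay":0,"az":0,"x":0,"y":-0.3,"z":0,"hand":0},{"ax":0,"ay":0,"az":0,"x":0,"y":-0.3,"z":0,"hand":0}]'; python3 -m crank '[{"ax":0,"ay":0,"az":0,"x":0,"y":-0.3,"z":0,"hand":0},{"ax":0,"ay":0,"az":0,"x":0,"y":-0.3,"z":0,"hand":0},{"ax":0,"ay":0,"az":0,"x":0,"y":0,"z":0,"hand":0},{"ax":0,"ay":0,"az":0,"x":0,"y":0,"z":0,"hand":0},{"ax":0,"ay":0,"az":0,"x":0,"y":0,"z":0,"hand":0},{"ax":0,"ay":0,"az":0,"x":0,"y":0,"z":0,"hand":0}]'
python3 - <<'E'
from h import *
rel()
E
```

```text
clock: 7.25
position: [0.6144, 0.0714, 0.061]
tool_rot: [-180.0, 0.0, -128.5]
force: [-0.1, 0.6, 0.1]
opening: -0.0001
grasp_force: 0.0
clock: 8.0
position: [0.6183, 0.0678, 0.0614]
tool_rot: [-180.0, 0.0, -128.6]
force: [0.1, -0.6, -0.9]
opening: -0.0
grasp_force: 0.0
t 8.0 cnt [53.3 34.1] r 63.3 ang 32.6 z 61.4 rot [-180.     0.  -128.6] F [ 0.1 -0.6 -0.9] j6 -63.0
```

The force is zero after the second snap. Now I'll lift away and turn towards the lock.

```bash
python3 -m crank '[{"ax":0,"ay":0,"az":0,"x":-0.3,"y":0.5,"z":0,"hand":0},{"ax":0,"ay":0,"az":0,"x":0,"y":0,"z":-4,"hand":0},{"ax":0,"ay":0,"az":0,"x":0,"y":0,"z":-4,"hand":0},{"ax":0,"ay":0,"az":-10,"x":0,"y":0,"z":0,"hand":0},{"ax":0,"ay":0,"az":-10,"x":0,"y":0,"z":0,"hand":0},{"ax":0,"ay":0,"az":-10,"x":0,"y":0,"z":0,"hand":0},{"ax":0,"ay":0,"az":-10,"x":0,"y":0,"z":0,"hand":0},{"ax":0,"ay":0,"az":-10,"x":0,"y":0,"z":0,"hand":0}]'
python3 - <<'E'
from h import *
to(0,-130,58)
E
```

```text
clock: 9.0
position: [0.6161, 0.0735, 0.1413]
tool_rot: [-180.0, -0.0, -78.3]
force: [-0.1, -0.6, 0.0]
opening: 0.0001
grasp_force: 0.0
t 9.0 cnt [52.3 40.2] r 66.0 ang 37.5 z 141.3 rot [-180.    -0.   -78.3] F [-0.1 -0.6  0. ] j6 -14.0
tool shift cm [17.    5.28  8.33]
```

```bash
python3 -m crank '[{"ax":0,"ay":0,"az":0,"x":4.3,"y":1.3,"z":0,"hand":0},{"ax":0,"ay":0,"az":0,"x":4.3,"y":1.3,"z":0,"hand":0},{"ax":0,"ay":0,"az":0,"x":4.3,"y":1.3,"z":0,"hand":0},{"ax":0,"ay":0,"az":0,"x":4.1,"y":1.3,"z":0,"hand":0},{"ax":0,"ay":0,"az":0,"x":0,"y":0,"z":0,"hand":0}]'
python3 - <<'E'
from h import *
to(0,-130,58)
S={}
for n in ("top","side"):
    c=camera(n); g=cv2.cvtColor(c["pixels"],cv2.COLOR_RGB2GRAY)
    for r in (45,55,60):
        o=[]
        for a in range(0,360,60):
            t=np.radians(a)+f[2]; u,v=proj(c,[f[0]+r/1e3*np.cos(t),f[1]+r/1e3*np.sin(t),.06]); o.append(int(g[round(v),round(u)]))
        print(n,r,o)
    S[n]=c["pixels"][:,:,::-1]
a=cv2.resize(S["top"][140:260,260:400],None,fx=2.8,fy=2.8); b=cv2.resize(S["side"][150:270,270:410],None,fx=2.8,fy=2.8)
cv2.imwrite("pics/w7.png",np.hstack([a,b]))
E
```

```text
clock: 9.62
position: [0.5984, -0.1059, 0.1414]
tool_rot: [180.0, -0.0, -78.8]
force: [1.3, 0.5, 0.2]
opening: -0.0001
grasp_force: 0.0
t 9.625 cnt [  -1.  -132.1] r 132.1 ang -90.5 z 141.4 rot [180.   -0.  -78.8] F [1.3 0.5 0.2] j6 2.0
tool shift cm [-0.21 -0.1   8.34]
top 45 [62, 104, 91, 52, 54, 61]
top 55 [68, 124, 113, 203, 118, 196]
top 60 [106, 131, 125, 207, 138, 193]
side 45 [40, 64, 49, 45, 40, 37]
side 55 [39, 139, 144, 126, 34, 123]
side 60 [39, 152, 142, 129, 33, 125]
```

View pics/w7.png

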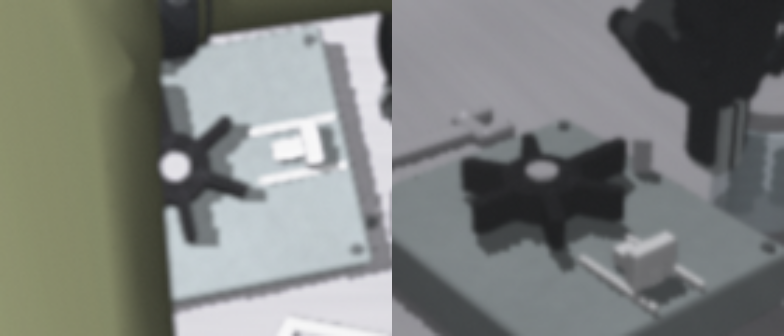

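The side view (right half) shows the long lobe's end at (625,150), right by the pointer post at (643,155). All lobes sit on their detents. Next: lower behind the tab and push.

```bash
python3 -m crank '[{"ax":0,"ay":0,"az":0,"x":0,"y":-0.1,"z":3.5,"hand":0},{"ax":0,"ay":0,"az":0,"x":0,"y":0,"z":3.0,"hand":0},{"ax":0,"ay":0,"az":0,"x":0,"y":0,"z":1.8,"hand":0},{"ax":0,"ay":0,"az":0,"x":0,"y":0,"z":0,"hand":0},{"ax":0,"ay":0,"az":0,"x":-0.8,"y":0,"z":0,"hand":0},{"ax":0,"ay":0,"az":0,"x":-0.8,"y":0,"z":0,"hand":0},{"ax":0,"ay":0,"az":0,"x":0,"y":0,"z":0,"hand":0}]'; python3 -m crank '[{"ax":0,"ay":0,"az":0,"x":-0.6,"y":0,"z":0,"hand":0},{"ax":0,"ay":0,"az":0,"x":-0.6,"y":0,"z":0,"hand":0},{"ax":0,"ay":0,"az":0,"x":-0.6,"y":0,"z":0,"hand":0},{"ax":0,"ay":0,"az":0,"x":-0.6,"y":0,"z":0,"hand":0},{"ax":0,"ay":0,"az":0,"x":-0.5,"y":0,"z":0,"hand":0},{"ax":0,"ay":0,"az":0,"x":0,"y":0,"z":0,"hand":0},{"ax":0,"ay":0,"az":0,"x":0,"y":0,"z":0,"hand":0}]'
python3 - <<'E'
from h import *
to(0,-82,58)
E
```

```text
clock: 10.6
position: [0.5971, -0.0871, 0.0593]
tool_rot: [-179.9, -0.0, -78.5]
force: [0.1, -0.5, -0.2]
opening: 0.0001
grasp_force: 0.0
clock: 11.48
position: [0.5908, -0.0591, 0.0579]
tool_rot: [180.0, 0.0, -78.6]
force: [-0.1, 0.4, -0.6]
opening: -0.0004
grasp_force: 0.0
t 11.475 cnt [  0.9 -84.7] r 84.7 ang -89.4 z 57.9 rot [180.    0.  -78.6] F [-0.1  0.4 -0.6] j6 -2.0
tool shift cm [-0.27  0.09 -0.01]
```

```bash
python3 -m crank '[{"ax":0,"ay":0,"az":0,"x":-0.2,"y":0,"z":0,"hand":0},{"ax":0,"ay":0,"az":0,"x":-0.1,"y":0,"z":0,"hand":0},{"ax":0,"ay":0,"az":0,"x":0,"y":0,"z":0,"hand":0}]'; python3 -m crank '[{"ax":0,"ay":0,"az":0,"x":-0.2,"y":0,"z":0,"hand":0},{"ax":0,"ay":0,"az":0,"x":0,"y":0,"z":0,"hand":0}]'
```

```text
clock: 11.85
position: [0.5902, -0.0566, 0.0581]
tool_rot: [180.0, -0.0, -78.6]
force: [-1.1, -1.4, -0.8]
opening: -0.0
grasp_force: 0.6
clock: 12.1
position: [0.59, -0.0559, 0.0582]
tool_rot: [180.0, -0.1, -78.6]
force: [2.8, -6.8, -2.6]
opening: 0.0
grasp_force: 3.5
```

Contact at the stop, about 7 N, with the face at about -71 mm as expected. One small extra press, then retreat and check.

```bash
python3 -m crank '[{"ax":0,"ay":0,"az":0,"x":-0.1,"y":0,"z":0,"hand":0},{"ax":0,"ay":0,"az":0,"x":0,"y":0,"z":0,"hand":0}]'; python3 -m crank '[{"ax":0,"ay":0,"az":0,"x":1.5,"y":0,"z":0,"hand":0},{"ax":0,"ay":0,"az":0,"x":2.5,"y":0,"z":0,"hand":0},{"ax":0,"ay":0,"az":0,"x":0,"y":0,"z":-5,"hand":0},{"ax":0,"ay":0,"az":0,"x":0,"y":0,"z":-5,"hand":0},{"ax":0,"ay":0,"az":0,"x":5,"y":0,"z":-4,"hand":0},{"ax":0,"ay":0,"az":0,"x":6,"y":0,"z":0,"hand":0},{"ax":0,"ay":0,"az":0,"x":6,"y":0,"z":0,"hand":0},{"ax":0,"ay":0,"az":0,"x":6,"y":0,"z":0,"hand":0}]'; python3 -m crank '[{"ax":0,"ay":0,"az":0,"x":4,"y":0,"z":0,"hand":0},{"ax":0,"ay":0,"az":0,"x":0,"y":0,"z":0,"hand":0},{"ax":0,"ay":0,"az":0,"x":0,"y":0,"z":0,"hand":0}]'
python3 - <<'E'
from h import *
c=camera("top"); im=c["pixels"]; g=cv2.cvtColor(im,cv2.COLOR_RGB2GRAY)
W=lambda x,y,z:proj(c,[f[0]+np.cos(f[2])*x-np.sin(f[2])*y,f[1]+np.sin(f[2])*x+np.cos(f[2])*y,z])
for r in (45,55,60): print(r,[int(g[round(v),round(u)]) for a in range(0,360,60) for u,v in [W(r/1e3*np.cos(np.radians(a)),r/1e3*np.sin(np.radians(a)),.06)]])
print("along -y at tab top",[(y,int(g[round(v),round(u)])) for y in range(-55,-108,-3) for u,v in [W(0.009,y/1e3,.061)]])
m=(g>190).astype(np.uint8); roi=np.zeros_like(m); roi[175:210,340:390]=1
n,l,s,ce=cv2.connectedComponentsWithStats(m*roi); print(s[1:])
o=cv2.imread("pics/top0.png",0); n,l,s,ce=cv2.connectedComponentsWithStats((o>190).astype(np.uint8)*roi); print("before",s[1:])
E
```

```text
clock: 12.35
position: [0.5899, -0.0557, 0.0583]
tool_rot: [180.0, -0.2, -78.7]
force: [3.4, -9.5, -3.9]
opening: 0.0002
grasp_force: 5.2
clock: 13.35
position: [0.6433, -0.319, 0.1977]
tool_rot: [-179.9, 0.0, -78.6]
force: [1.6, 0.1, 0.8]
opening: -0.0001
grasp_force: 0.0
clock: 13.72
position: [0.6509, -0.3563, 0.1971]
tool_rot: [-180.0, 0.0, -78.6]
force: [0.1, -0.3, -0.3]
opening: -0.0
grasp_force: 0.0
45 [47, 44, 44, 40, 40, 45]
55 [49, 146, 151, 154, 89, 149]
60 [81, 148, 152, 156, 105, 146]
along -y at tab top [(-55, 145), (-58, 162), (-61, 200), (-64, 225), (-67, 201), (-70, 154), (-73, 109), (-76, 130), (-79, 129), (-82, 138), (-85, 137), (-88, 142), (-91, 145), (-94, 142), (-97, 146), (-100, 150), (-103, 145), (-106, 148)]
[[344 181  35  19 171]
 [368 198  15   4  26]
 [353 203   5   2   9]]
before [[368 184   6  13  38]
 [359 191   9   5  36]]
```

The long lobe is at 0° and the tab's face is at about -70 mm, so the slide is fully in. The arm is clear of everything.

```bash
python3 -c "
from rig import *
print(finish_job())"
```

```text
the job is handed in; nothing more can be done
None
```

The wheel was flicked two clicks clockwise so its long lobe rests at the pointer, then the lock slide was pushed in to its stop; the job was handed in at about 14 s with the arm clear of everything.

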